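# Rock the stuck locating block out of the chassis jig

## Robot

A 6-joint arm with a two-finger parallel gripper is mounted at the origin on the work surface. World frame = base frame: x ahead of the robot, y to its left, z up, the work surface at z = 0. Lengths are in m, angles in rad, forces in N, time in s.
With the tool pointing down it reaches from about 0.25 to 0.775 m from the base axis. Payload 8.9 kg.
Tool frame: the origin (TCP) lies between the finger pads; the fingertips stand 17 mm ahead of it and the grasp point (between the pads) lies 2 mm behind it; y points along the fingers, z is the direction in which the jaws open and shut, and the axes are right-handed (so a half turn about y gives the same grasp; the last joint's range is limited). The gripper opens to 85 mm and grips with 20 to 120 N. Pads are 22 mm wide; open, the fingers measure 114 mm over their backs; the gripper's body (76 mm by 85 mm) begins 54 mm behind the grasp point. The pads swing forward as they close: fully open they stand 13 mm farther back than shut.
Start: joints at [1.063, 0.291, -0.153, 1.127, 0, 1.431], TCP at [0.189, 0.49, 0.219] pointing down, gripper open.
Joint ranges: [-2.52, 2.52], [-0.91, 1.74], [-1.3, 1.37], [-1.96, 2.02], [-1.52, 1.47], [-3.14, 3.14]. Speed limits (rad/s): [2.22, 2.22, 2.79, 3.14, 3.14, 3.14].

## Interface

Orientations are given as [roll, pitch, yaw] about the fixed x, y, z axes, in that order (R = Rz(yaw) Ry(pitch) Rx(roll)).
In Python, from rig import movep, move_linear, move_joints, gripper_to, wait, solve_ik, get_obs, read_camera, PlanningError, sign_off gives the robot as it stands. Calls block until the motion is done:
- movep(position, orientation): joint-space move of the TCP to a pose.
- move_linear(position, rot=None, feed=0.15, max_force=None): straight line of the TCP; rot=None keeps the orientation; feed is the mean speed in m/s. With max_force (N) it stops when the force on the tool has changed by that much, and returns True; else False.
- move_joints(angles): joint-space move.
- gripper_to(opening): opening from 0.0 (shut) to 1.0 (fully open); the grip force is fixed at half the most; returns when the fingers have stopped.
- wait(seconds).
- solve_ik(position, orientation): joint angles nearest the present ones, or None.
- get_obs(): the state.
- read_camera(name): name is "scene" or "top" or "wrist"; returns a dict with "image" (420x560x3 uint8, blue, green, red), "z_map" (420x560 float32, m along the optical axis (not along the pixel's ray), 0 where there is no reading), "fovy" (degrees; the focal length in pixels is half the picture's height over the tangent of half this angle, whatever the lens; pixels are square), "cx", "cy" (the principal point, pixels), "rvec" (rotation vector, rad) and "tvec" (3), from world to camera coordinates, as OpenCV has them. Camera axes: x right, y down, z forward; pixel columns grow to the right and rows downward; lengths in m; the calibration is good to about 2 mm. A picture is of the moment at which its call begins.
A pose or a line that the arm cannot do raises PlanningError and nothing moves.
- sign_off(): hands the job in, once; it reports no verdict.
The state is a dict: "clock": time; "joints": joint angles; "dq": joint speeds; "tau": joint torques, N m; "tcp_pos": TCP position; "ee_rot": TCP orientation; "ft_force": force on the tool from outside, world axes, zero at the start; "ft_torque": the same for the moment, N m; "width": opening from 0.0 (shut) to 1.0 (fully open).
Only numpy, scipy, OpenCV 4.12 (cv2) and the standard library are available. Lean on these libraries where they do the work, as an engineer would, in place of code of your own. Each camera call takes 0.05 s, during which the arm holds its last target. There are 200 camera calls.

## Task

The aluminium locating block sits jammed by its two feet in the dark steel jig. Take it by its grip and rock it side to side, first leaning it clearly to the left, then to the right, and so on, walking it up until both feet come free; do not lift the jig plate off its base plate, and leave the other things alone. Finish still holding the block in the gripper, level and at rest over its pockets, with its feet about 15 mm clear above the jig.

Things in the scene. Friction and masses are not known exactly. Their poses are not given: they have to be found in the camera images.
- block: aluminium locating block, 0.2 to 0.3 kg, one piece like a staple. Origin: midway between the undersides of its two feet; axes as the jig's (z up, y from foot to foot). Feet 16 (x) x 11 (y) x 34 mm high, centred at y = +29 and -29 mm. Crossbar on them 22 (x) x 74 (y) mm, 34 to 52 mm above the origin; on it the grip
- grip_top (a point): centre of the top of the block's grip, 94 mm above the block's origin. The grip is an upright 22 (x) x 28 (y) mm, 42 mm high, from 52 to 94 mm above the origin; take it from above with the fingers closing along the block's y, over the 28 mm
- foot_left (a point): centre of the underside of the block's +y foot (robot's left). At the start both feet stand on the pocket floors
- foot_right (a point): centre of the underside of the block's -y foot (robot's right)
- jig: dark steel plate 130 (x) x 150 (y) x 14 mm with two pockets along y, lying loose over two dowels on the base plate; 2.1 kg. Origin: centre of its underside, z up. Pocket floors 14 mm, top of the pocket walls 38 mm above it. The walls and spring housing lie within x -43 to +20, y -48 to +48 mm. x and y are fixed; a pull over 21 N lifts it
- pocket_left (a point): middle of the floor of the +y pocket, 24 mm deep. A sprung brass jaw (to 22 mm above the floor) pinches the foot along x; friction holds each foot with 12 to 18 N wherever it is left, so a straight pull on both lifts the plate. Leaning on one foot draws up the other; alternate leans walk the block out
- pocket_right (a point): middle of the floor of the -y pocket, the same. Along y a pocket gives its foot 5.5 mm of play in all, half each side, so the seated block can lean about 0.2 rad either way about the mid-depth of the pockets; a lean of 0.12 rad sets one foot 7 mm higher than the other
- base: aluminium base plate under the jig, 190 (x) x 180 (y) x 8 mm, screwed down on the 3 mm bench mat. The jig's origin lies 8 mm above this one when the jig is down. Origin: centre of its underside; turned with the jig
- bush: bystander: brass bush (ring) 22 mm across, 14 mm high, lying on the base plate beside the jig; origin at its underside; leave it where it is
- spare: bystander: spare L-shaped aluminium block 70 x 24 mm, 34 mm high, lying beside the base plate, not the block meant; origin at its underside; leave it where it is
- motor: bystander: small flat electric motor 40 x 20 x 16 mm, beside the base plate; origin at its underside; leave it where it is
- shell: bystander: model racing car with green body, 130 x 64 x 37 mm; origin at its underside; leave it where it is
- tape: bystander: roll of paper tape, 90 mm across, 18 mm high; origin at its underside; leave it where it is
- driver: bystander: screwdriver lying on the mat; origin at its underside; leave it where it is
- loupe: bystander: white hand magnifier, 68 mm round head with a 110 mm handle, lying flat; origin at its underside; leave it where it is
Mind the look-alikes: they are no part of the job. Leave any pink or red look-alike of the block alone.

How it is judged:
On the way, in this order (a step that is already met when the one before it is completed fails the run):
1. the block, still in its pockets, is leaned to the left (y of grip_top in the frame of jig above 0.005 m and angle between block's own z axis and vertical above 0.06 rad and z of block in the frame of jig below 0.036 m), for 0.05 s.
2. then, still in its pockets, it is leaned to the right (y of grip_top in the frame of jig below -0.005 m and angle between block's own z axis and vertical above 0.06 rad and z of block in the frame of jig below 0.036 m), for 0.05 s.
At the end, for the whole second after the job is handed in: Block held by the fingers alone, at rest, tilt under 0.15 rad, both feet over 3 mm and its origin under 45 mm above the jig walls, within 25 mm of the pockets' middle in the jig's x and y; jig plate down (lift under 2 mm). Before: leaned over 0.06 rad (top 5 mm off) left, then right, in its pockets (z of each of foot_left, foot_right in the frame of jig above 0.041 m and z of block in the frame of jig below 0.083 m and x of block in the frame of jig between -0.025 and 0.025 m and y of block in the frame of jig between -0.025 and 0.025 m and angle between block's own z axis and vertical below 0.15 rad and contact force between block and base below 0.2 N and contact force between the fingers and block above 2 N and z of jig in the frame of base below 0.01 m and linear speed of block below 0.03 m/s); the arm keeps its last pose, push and grip.
It fails at once if the jig plate is pulled up off the base plate by more than 5 mm (z of jig in the frame of base above 0.013 m).
It fails at once if one of the other things is moved by more than 25 mm (distance of any of bush, spare, motor, shell, tape, driver, loupe from where it was at the start of the episode above 0.025 m).
It also fails if it takes over 42 s, if anything falls off the work surface, if the arm or the gripper's body presses on something with over 40 N, if the wrist force passes 120 N, or if a joint passes its speed limit or range.

## Working session

There is one attempt and no reset: what is moved stays moved. The work goes in short steps, each a Python script; the robot and the scene stay as the last script left them, time stands still between calls to the robot, and variables do not carry over. Pictures are saved under pics/ and viewed, about 8 in all and at most 12, crops included, and the job is handed in when it is done.

```bash
ls; mkdir -p pics; cat > h.py <<'E'
import numpy as np, cv2
from rig import *
def cam(n):
    c=read_camera(n); c['R']=cv2.Rodrigues(np.array(c['rvec'],float))[0]; c['t']=np.array(c['tvec'],float).ravel()
    c['f']=c['image'].shape[0]/2/np.tan(np.radians(c['fovy'])/2); return c
def cloud(c):
    z=c['z_map'].astype(float); v,u=np.indices(z.shape)
    P=np.stack([(u-c['cx'])/c['f']*z,(v-c['cy'])/c['f']*z,z],-1)
    return (P-c['t'])@c['R']
E
python3 - <<'E'
from h import *
o=get_obs(); print({k:np.round(v,3) for k,v in o.items()})
for n in ('scene','top'):
    c=cam(n); cv2.imwrite(f'pics/{n}0.png',c['image']); np.savez(f'{n}0.npz',P=cloud(c),img=c['image'],z=c['z_map']); print(n,c['f'],-c['R'].T@c['t'],c['R'][2])
E
```

```text
pics
{'clock': np.float64(0.0), 'joints': array([ 1.063,  0.291, -0.154,  1.127, -0.   ,  1.431]), 'dq': array([ 0.001, -0.   , -0.001,  0.   , -0.002, -0.001]), 'tau': array([-1.0000e-03, -5.3714e+01,  3.3137e+01,  1.6000e-02, -0.0000e+00,
        0.0000e+00]), 'tcp_pos': array([0.189, 0.489, 0.218]), 'ee_rot': array([-1.572,  0.   , -0.369]), 'ft_force': array([-0.089, -0.297,  1.198]), 'ft_torque': array([ 0.073, -0.026,  0.056]), 'width': np.float64(1.002)}
scene 411.8827372088018 [ 1.13750024 -0.50855847  1.03253162] [-0.48752105  0.41167498 -0.76996554]
top 455.38554700291587 [0.30537509 0.0091848  1.05451151] [ 0.22868606  0.00481461 -0.97348832]
```

View pics/top0.png

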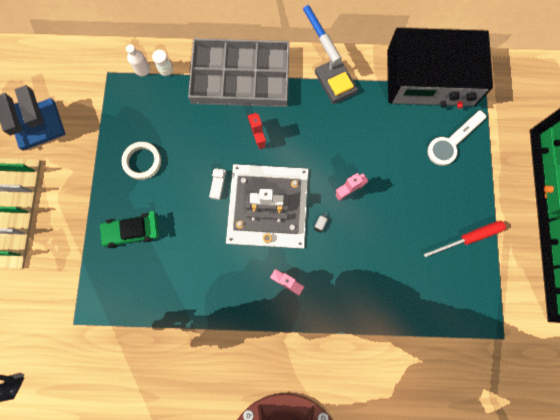

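View pics/scene0.png

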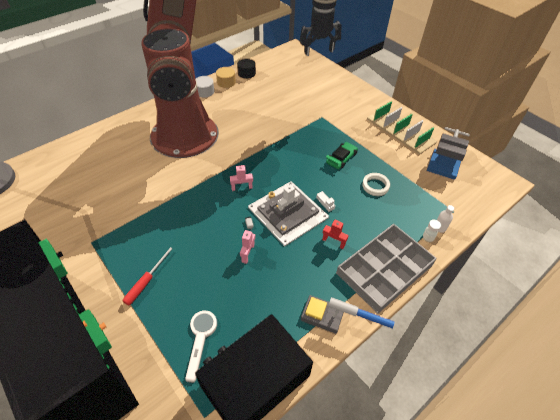

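Top view: aluminium block in the dark jig on the white base plate, grip at about (265,195). Candidates: aluminium block in the jig (265,198); pink look-alikes (351,186) and (286,281); red one (257,130); spare aluminium L (217,183). Only the first sits in the jig and is aluminium, so I'll confirm it in a crop and measure it.

```bash
python3 - <<'E'
from h import *
d=np.load('top0.npz'); P=d['P']; img=d['img']
cv2.imwrite('pics/crop1.png',cv2.resize(img[150:260,210:330],None,fx=5,fy=5,interpolation=cv2.INTER_CUBIC))
# base plate: bright, height near 0.011
for n in ('top','scene'):
    d=np.load(n+'0.npz'); P=d['P']; img=d['img']
    roi=np.zeros(img.shape[:2],bool)
    if n=='top': roi[158:254,222:316]=1
    else: roi[178:246,244:332]=1
    z=P[...,2]
    m=roi&(img.min(2)>120)&(abs(z-.011)<.006)
    pts=P[m]; (cx,cy),(w,h),a=cv2.minAreaRect(pts[:,:2].astype(np.float32)); print(n,'base',m.sum(),cx,cy,w,h,a,np.median(pts[:,2]))
    j=roi&(abs(z-.033-0.0)<.008); g=roi&(z>.113)&(z<.14)
    print('z hist',np.histogram(z[roi],bins=np.arange(0,.15,.006)))
    r=cv2.minAreaRect(P[g][:,:2].astype(np.float32)); print('grip top',g.sum(),P[g].mean(0),r,np.median(P[g][:,2]), np.argwhere(g).mean(0))
    g=roi&(z>.07)&(z<.088); print('bar',cv2.minAreaRect(P[g][:,:2].astype(np.float32)))
E
```

```text
top base 2470 0.5377542972564697 0.05739419534802437 0.22398875653743744 0.19379764795303345 88.39527893066406 0.012060957853490557
z hist (array([2375, 1605, 1309,  396, 2085,  146,   86,  276,  228,    2,   14,
         20,  120,   92,   10,    8,    9,   11,   11,   73,   65,    0,
          0,    0]), array([0.   , 0.006, 0.012, 0.018, 0.024, 0.03 , 0.036, 0.042, 0.048,
       0.054, 0.06 , 0.066, 0.072, 0.078, 0.084, 0.09 , 0.096, 0.102,
       0.108, 0.114, 0.12 , 0.126, 0.132, 0.138, 0.144]))
grip top 140 [0.53701381 0.05868928 0.11972211] ((0.5369953513145447, 0.05906414985656738), (0.021804511547088623, 0.028059029951691628), 0.11164513230323792) 0.11990998648183934 [193.67857143 265.54285714]
bar ((0.5371838808059692, 0.05875105410814285), (0.07334036380052567, 0.022931603714823723), 89.83802032470703)
scene base 1001 0.5327161550521851 0.05046655982732773 0.2712702751159668 0.19564279913902283 88.5647201538086 0.010495790945177679
z hist (array([2333,  927,  389,  474,  656,   83,   86,  143,  151,   51,   39,
         37,   86,   38,   27,   46,   52,   15,   15,   48,    9,    0,
          0,    0]), array([0.   , 0.006, 0.012, 0.018, 0.024, 0.03 , 0.036, 0.042, 0.048,
       0.054, 0.06 , 0.066, 0.072, 0.078, 0.084, 0.09 , 0.096, 0.102,
       0.108, 0.114, 0.12 , 0.126, 0.132, 0.138, 0.144]))
grip top 60 [0.53550122 0.05416808 0.11790581] ((0.5349349975585938, 0.05587749928236008), (0.0239687729626894, 0.0312486682087183), 3.440868377685547) 0.11815963234244706 [188.36666667 288.78333333]
bar ((0.6021393537521362, -0.03284768760204315), (0.23678669333457947, 0.17709225416183472), 83.24994659423828)
```

View pics/crop1.png

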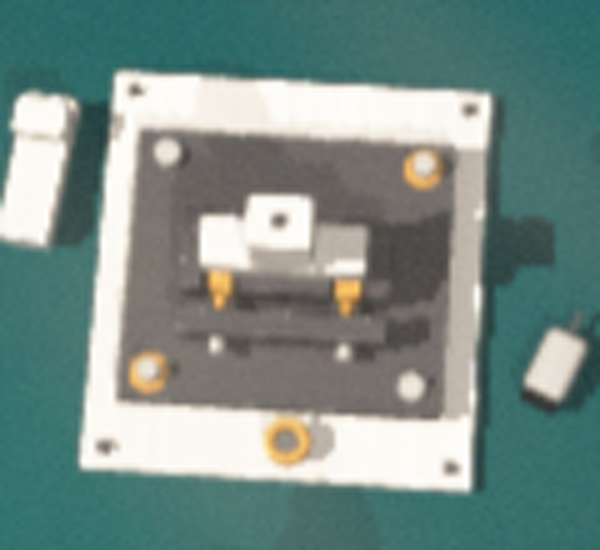

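Crop confirms it: aluminium staple in the dark jig with brass jaws, grip top at crop (280,220) = full (266,194). Now I'll get the yaw from the plate corners and move above the block.

```bash
cat >> h.py <<'E'
def ray(c,u,v,z):
    d=c['R'].T@np.array([(u-c['cx'])/c['f'],(v-c['cy'])/c['f'],1]); o=-c['R'].T@c['t']; return o+d*(z-o[2])/d[2]
HT=.076; Z0=.025   # TCP height above block origin, pocket floor z
def pose(G,h,th,y0=0.,x0=0.):   # G=(x,y,yaw); th>0 leans left
    x,y,a=G; ty=y0+HT*np.sin(th); tz=Z0+h+HT*np.cos(th)
    return [x+x0*np.cos(a)-ty*np.sin(a), y+x0*np.sin(a)+ty*np.cos(a), tz],[-np.pi/2-th,0,a]
E
python3 - <<'E'
from h import *
c=cam('top')
def corners(px,z):
    Q=np.array([ray(c,u/5+210-.4,v/5+150-.4,z)[:2] for u,v in px]); 
    e=[Q[0]-Q[1],Q[3]-Q[2]]; f=[Q[0]-Q[3],Q[1]-Q[2]]
    print(Q.mean(0),[np.linalg.norm(k).round(4) for k in e+f],[np.arctan2(-k[0],k[1]).round(4) for k in e],[np.arctan2(k[1],k[0]).round(4) for k in f])
corners([(115,70),(492,92),(473,492),(80,467)],.011)
corners([(137,130),(457,150),(443,417),(117,402)],.025)
corners([(248,195),(313,195),(312,248),(246,248)],.119)
P=cloud(c); z=P[...,2]
g=np.zeros(z.shape,bool); g[185:212,245:290]=1
b=g&(abs(z-.077)<.004); B=P[b][:,:2]; w=np.linalg.svd(B-B.mean(0))[2][0]; print('bar',B.mean(0),np.arctan2(-w[0],w[1]))
q=g&(z>.113)
# pixel contour of bright crossbar+grip image edges: front edge of bar
ct=P[q]; print('grip',[(ct[:,i].min()+ct[:,i].max())/2 for i in (0,1)])
# per-row front/back edges of bar vs y
ys=np.linspace(B[:,1].min()+.004,B[:,1].max()-.004,12)
mid=[(B[abs(B[:,1]-y)<.004,0].max(),B[abs(B[:,1]-y)<.004,0].min()) for y in ys]; print(np.round(mid,4).T, np.round(ys,4))
h=(z>.0205)&(z<.028)&(abs(P[...,0]-.54)<.1)&(abs(P[...,1]-.058)<.1); print('jig',cv2.minAreaRect(P[h][:,:2].astype(np.float32)))
E
```

```text
[0.53715606 0.05840015] [np.float64(0.181), np.float64(0.1812), np.float64(0.1916), np.float64(0.1923)] [np.float64(-0.0269), np.float64(-0.0302)] [np.float64(-0.0239), np.float64(-0.0231)]
[0.53557668 0.05854078] [np.float64(0.1507), np.float64(0.1492), np.float64(0.1295), np.float64(0.1268)] [np.float64(-0.0309), np.float64(-0.0129)] [np.float64(-0.0126), np.float64(-0.0246)]
[0.5367353  0.05869122] [np.float64(0.0276), np.float64(0.0279), np.float64(0.0231), np.float64(0.0231)] [np.float64(0.0338), np.float64(0.0338)] [np.float64(0.0103), np.float64(0.0221)]
bar [0.53678779 0.05817892] 3.1231121220058613
grip [np.float64(0.42673801237213604), np.float64(0.04102094442295295)]
[[0.5463 0.5482 0.5477 0.5476 0.527  0.5274 0.5266 0.528  0.5459 0.5491
  0.5487 0.5484]
 [0.5261 0.5257 0.5268 0.5267 0.5268 0.5268 0.5264 0.528  0.5266 0.5266
  0.5276 0.5278]] [0.026  0.032  0.0379 0.0439 0.0498 0.0557 0.0617 0.0676 0.0736 0.0795
 0.0854 0.0914]
jig ((0.525686502456665, 0.05951209366321564), (0.15028031170368195, 0.15593864023685455), 88.54257202148438)
```

Centre (0.537, 0.0585), yaw ≈ −0.025. All sources agree within 1 mm. Next: approach, check with the wrist camera.

```bash
echo 'G=(.537,.0585,-.025)' >> h.py; python3 - <<'E'
from h import *
p,r=pose(G,0,0)
movep([p[0],p[1],.19],r); gripper_to(.6); print(get_obs()['clock'],get_obs()['width'])
c=cam('wrist'); cv2.imwrite('pics/wrist1.png',c['image'])
P=cloud(c);z=P[...,2]; q=(z>.113)&(z<.124)&(abs(P[...,0]-.537)<.03)&(abs(P[...,1]-.0585)<.03)
print(q.sum(), cv2.minAreaRect(P[q][:,:2].astype(np.float32)) if q.any() else '')
b=(abs(z-.077)<.004)&(abs(P[...,0]-.537)<.03)&(abs(P[...,1]-.0585)<.05)
print(b.sum(), cv2.minAreaRect(P[b][:,:2].astype(np.float32)) if b.any() else '')
o=get_obs(); print(o['tcp_pos'],o['ee_rot'],o['ft_force'],o['joints'])
E
```

```text
2.5833 0.6000270429551293
959 ((0.5351996421813965, 0.05679813772439957), (0.027840781956911087, 0.021935414522886276), 88.45709228515625)
1126 ((0.535338819026947, 0.05686258524656296), (0.0740901306271553, 0.022415250539779663), 87.69127655029297)
[0.53699777 0.05861942 0.19001936] [-1.57080425e+00 -3.83154426e-05 -2.47753316e-02] [0.34155805 0.28750353 1.19787818] [-2.66302848e-02  3.36724261e-01 -1.64735732e-01  1.06929800e+00
 -7.85629310e-06 -1.85495318e-03]
```

View pics/wrist1.png

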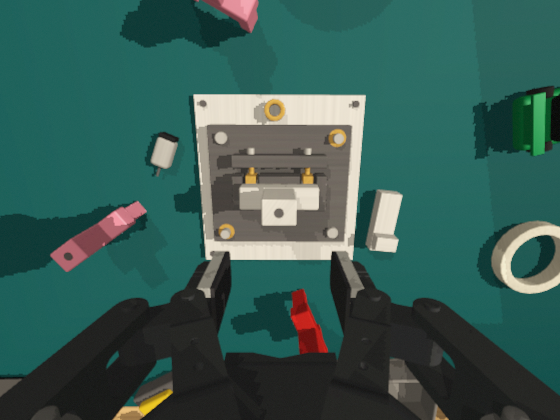

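The wrist view shows the grip at (279,210), centred between the fingers (225 and 337), yaw aligned. Wrist and top differ by 1.8 mm, so I take the mean. Descend and close.

```bash
echo 'G=(.5363,.0578,-.03)' >> h.py; python3 - <<'E'
from h import *
p,r=pose(G,0,0)
s=lambda t:(lambda o:print(t,round(o['clock'],2),np.round(o['tcp_pos'],4),np.round(o['ee_rot'],3),np.round(o['ft_force'],1),np.round(o['ft_torque'],2),round(o['width'],3)))(get_obs())
movep([p[0],p[1],.16],r); print(move_linear(p,r,feed=.06,max_force=10)); s('down')
gripper_to(0.0); s('closed'); wait(.3); s('settled')
c=cam('scene'); cv2.imwrite('pics/s2.png',cv2.resize(c['image'][130:260,220:360],None,fx=5,fy=5,interpolation=cv2.INTER_CUBIC))
E
```

```text
False
down 4.02 [0.5366 0.0578 0.1014] [-1.571e+00 -1.000e-03 -3.000e-02] [-0.1 -0.1  0.3] [-0.   -0.03  0.  ] 0.6
closed 4.38 [0.5367 0.0574 0.1017] [-1.572e+00 -1.000e-03 -3.000e-02] [-1.1 -2.1  4.8] [-0.48  0.34  0.05] 0.297
settled 4.67 [0.5367 0.0574 0.1017] [-1.572e+00 -1.000e-03 -3.000e-02] [-0.8 -2.4  5.6] [-0.44  0.38  0.02] 0.296
```

View pics/s2.png

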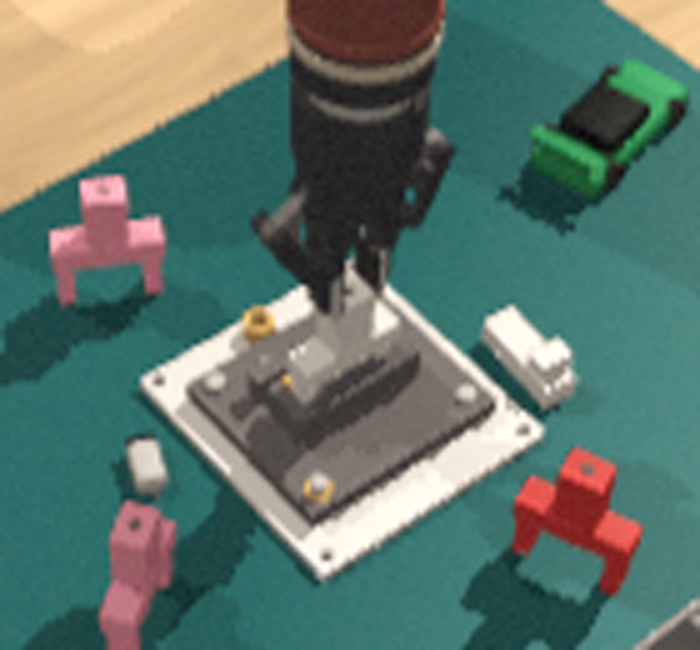

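Held firmly with low lateral force; the image shows the fingers on the grip. First lean left, pivoting on the left foot.

```bash
cat >> h.py <<'E'
def state(t=''):
    o=get_obs(); f=o['ft_force']; th=-np.pi/2-o['ee_rot'][0]; d=np.array(o['tcp_pos'])-[.5367,.0574,.1017]
    yj=-np.sin(G[2])*d[0]+np.cos(G[2])*d[1]-HT*np.sin(th); h=d[2]+HT-HT*np.cos(th)
    print(t,'t%.2f th%.3f y0 %.1f hL %.1f hR %.1f F'%(o['clock'],th,yj*1e3,(h-.029*np.sin(th))*1e3,(h+.029*np.sin(th))*1e3),np.round(f,1),'M',np.round(o['ft_torque'],2))
    return th,h,f
def swing(th0,th1,foot,z0,z1,n=4,feed=.04):
    """foot=+1 left/-1 right is the pivot; its underside goes z0->z1 (m above floor)"""
    for k in range(1,n+1):
        s=k/n; th=th0+(th1-th0)*s; h=z0+(z1-z0)*s+foot*.029*np.sin(th)
        p,r=pose(G,h,th,-max(0,.024-h)/2*np.tan(th)); move_linear(p,r,feed=feed); state(f'cmd {th:.3f}')
E
python3 - <<'E'
from h import *
swing(0,.13,1,0,0); wait(.15); state('end')
E
```

```text
cmd 0.033 t4.97 th0.035 y0 -1.3 hL -0.3 hR 1.7 F [-0.7 -8.3  2.1] M [-1.35  0.12  0.02]
cmd 0.065 t5.22 th0.068 y0 -1.6 hL -0.3 hR 3.6 F [-0.6 -8.8  2.3] M [-1.23  0.14  0.02]
cmd 0.098 t5.47 th0.100 y0 -1.7 hL -0.3 hR 5.5 F [-1.7 -7.6  3.6] M [-1.13  0.11  0.01]
cmd 0.130 t5.72 th0.132 y0 -1.8 hL -0.2 hR 7.4 F [-0.6 -8.3  4.8] M [-1.04  0.25 -0.  ]
end t5.88 th0.131 y0 -1.8 hL -0.2 hR 7.4 F [-1.2 -6.8  4.5] M [-0.92  0.18 -0.  ]
```

```bash
python3 - <<'E'
from h import *
swing(.13,-.13,-1,.0074,.0065,n=6); wait(.15); state('end')
E
```

```text
cmd 0.087 t6.12 th0.084 y0 0.3 hL 1.4 hR 6.3 F [ 1.   4.8 -4.8] M [ 0.97 -0.27  0.05]
cmd 0.043 t6.38 th0.042 y0 0.6 hL 3.5 hR 5.9 F [ 2.5  4.7 -7.5] M [ 1.12 -0.51  0.08]
cmd 0.000 t6.62 th-0.000 y0 0.7 hL 5.7 hR 5.7 F [  2.2   4.9 -10.9] M [ 1.1  -0.61  0.06]
cmd -0.043 t6.88 th-0.043 y0 0.9 hL 8.0 hR 5.6 F [  3.1   5.2 -11.9] M [ 1.   -0.63 -0.01]
cmd -0.087 t7.12 th-0.086 y0 1.1 hL 10.4 hR 5.4 F [  2.8   5.8 -11.8] M [ 0.94 -0.66  0.01]
cmd -0.130 t7.38 th-0.129 y0 1.3 hL 12.7 hR 5.3 F [  3.1   6.  -11.9] M [ 0.84 -0.58 -0.01]
end t7.53 th-0.128 y0 1.2 hL 12.7 hR 5.3 F [  3.    5.7 -12. ] M [ 0.58 -0.62 -0.05]
```

```bash
python3 - <<'E'
from h import *
swing(-.13,.13,1,.0135,.0120,n=6); wait(.15); th,h,f=state('end')
if f[2]>-17:
    print('right'); swing(.13,-.13,-1,h+.0292*th/abs(th)*abs(np.sin(th))+.0006,h+.029*np.sin(th)-.0008,n=6); wait(.15); state('end')
E
```

```text
cmd -0.087 t7.78 th-0.084 y0 0.4 hL 12.1 hR 7.2 F [  1.1  -3.8 -12.1] M [-0.74 -0.31 -0.  ]
cmd -0.043 t8.03 th-0.043 y0 0.4 hL 12.0 hR 9.5 F [  0.4  -2.9 -12.8] M [-0.75 -0.2  -0.09]
cmd 0.000 t8.28 th-0.001 y0 0.2 hL 11.8 hR 11.8 F [  0.   -4.2 -12.9] M [-0.76 -0.11  0.01]
cmd 0.043 t8.53 th0.042 y0 0.1 hL 11.7 hR 14.1 F [  1.   -5.3 -12.9] M [-0.79 -0.02 -0.05]
cmd 0.087 t8.78 th0.085 y0 0.0 hL 11.5 hR 16.5 F [ -0.6  -5.7 -11.5] M [-0.78 -0.06 -0.04]
cmd 0.130 t9.03 th0.128 y0 -0.0 hL 11.3 hR 18.7 F [ -0.   -5.8 -11.5] M [-0.73 -0.03  0.03]
end t9.18 th0.127 y0 0.0 hL 11.3 hR 18.7 F [ -0.2  -3.4 -11.4] M [-0.35 -0.05  0.07]
right
cmd 0.087 t9.43 th0.084 y0 0.7 hL 13.4 hR 18.3 F [ -0.3   2.9 -13.5] M [ 0.91 -0.17  0.01]
cmd 0.043 t9.68 th0.043 y0 0.6 hL 15.7 hR 18.2 F [  0.5   3.8 -11.6] M [ 1.01 -0.12  0.01]
cmd 0.000 t9.93 th0.001 y0 0.6 hL 17.9 hR 18.0 F [  0.    4.  -12.3] M [ 0.98 -0.02 -0.  ]
cmd -0.043 t10.18 th-0.042 y0 0.4 hL 20.3 hR 17.8 F [  0.1   5.3 -12. ] M [ 0.92 -0.08  0.01]
cmd -0.087 t10.43 th-0.084 y0 -0.2 hL 22.7 hR 17.8 F [-0.2  1.5 -8.1] M [0.21 0.02 0.09]
cmd -0.130 t10.68 th-0.128 y0 0.0 hL 25.2 hR 17.8 F [-0.6  2.3 -2. ] M [0.24 0.12 0.07]
end t10.82 th-0.128 y0 0.5 hL 25.1 hR 17.7 F [-0.7  1.3 -0.4] M [-0.    0.1  -0.02]
```

Left foot is free. Now I level with the left foot held up, drawing the right foot out, then lift to 15 mm above the walls (39 mm above the floors).

```bash
python3 - <<'E'
from h import *
swing(-.13,0,1,.0258,.0268,n=4)
p,r=pose(G,.0388,0); move_linear(p,r,feed=.03); wait(.5); state('lifted'); print(get_obs()['width'])
for n,(a,b,x,y) in {'scene':(110,250,220,360),'top':(150,260,210,330)}.items():
    c=cam(n); cv2.imwrite(f'pics/{n}3.png',cv2.resize(c['image'][a:b,x:y],None,fx=5,fy=5,interpolation=cv2.INTER_CUBIC))
    P=cloud(c); d=np.load(n+'0.npz')['P']
    # plate lift: height change of the jig top where visible both times
    m=(abs(d[...,2]-.025)<.004)&(abs(d[...,0]-.537)<.06)&(abs(d[...,1]-.058)<.07)&(abs(P[...,2]-.025)<.012); print(n,m.sum(),'jig dz mm',np.median(P[m][:,2]-d[m][:,2])*1e3)
E
```

```text
cmd -0.098 t11.07 th-0.096 y0 0.4 hL 24.8 hR 19.3 F [ -0.6  -2.5 -10.5] M [-0.79 -0.08 -0.08]
cmd -0.065 t11.32 th-0.065 y0 0.4 hL 25.2 hR 21.5 F [  0.2  -2.5 -12.5] M [-0.78 -0.13  0.05]
cmd -0.033 t11.57 th-0.034 y0 1.1 hL 26.8 hR 24.8 F [-0.1  0.3 -3. ] M [-0.   -0.02  0.01]
cmd 0.000 t11.82 th-0.001 y0 0.9 hL 26.6 hR 26.5 F [-0.3  0.1 -2.4] M [0.04 0.01 0.02]
lifted t12.88 th0.000 y0 0.4 hL 38.1 hR 38.1 F [-0.8  0.2 -2.1] M [ 0.02 -0.06 -0.03]
0.29628811404454436
scene 658 jig dz mm -0.05797463571774464
top 34 jig dz mm 0.6668169901456016
```

View pics/scene3.png

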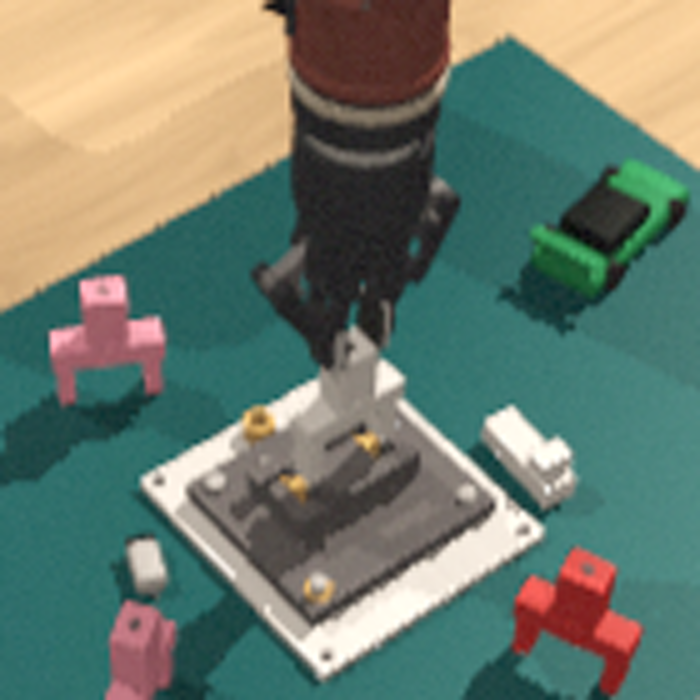

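The block hangs level above its pockets at crop (350,410). Both jaws are visible, the jig is down, and the bush and spare are untouched. Handing in.

```bash
python3 - <<'E'
from h import *
state(); print(np.abs(get_obs()['dq']).max()); sign_off()
E
```

```text
t12.97 th-0.000 y0 0.4 hL 38.1 hR 38.1 F [-0.3  0.9 -1.5] M [ 0.01 -0.03  0.01]
0.0013349204684510324
the job is handed in; nothing more can be done
```

I gripped the block over its 28 mm sides and walked it free with leans of about 0.13 rad: left, right, left, right. I then levelled it, which drew the last foot out, and lifted it straight up. It was handed in at about 13 s of the 42 s allowed; no verdict is reported.

- **Block:** it is held level and at rest, tilt 0.000 rad. Both feet are about 38 mm above the pocket floors, so about 14 mm clear of the walls. It is within about 1 mm of the pockets' middle in y.
- **Pull:** the highest pull seen was 13.5 N, against the 21 N that lifts the plate.
- **Jig plate:** the scene camera shows it down (change −0.06 mm). The top camera read +0.7 mm, but from only 34 mostly hidden pixels, so it is the weaker check.
- **Other things:** those near the jig look unmoved in the last scene crop. The tape, screwdriver and magnifier were outside that crop and not re-checked.
- **Disagreement:** before the grasp, the wrist and top cameras differed by about 1.8 mm. I used their mean, and the lateral force on closing was only about 2 N.

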